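# Hold a microscope eyepiece up over a light pad for a dust check

## Task

Check the microscope eyepiece for dust: first press the light pad's push button fully down and let it come up again, then draw the eyepiece out of the leaning tube of the microscope head, turn it upright with its eye lens on top, and hold it still over the middle of the pad's white window, its lower end about 8 cm above the window. Finish while holding it there, gripped and touching nothing but the gripper; leave the other things on the bench where they stand.

Things in the scene. Friction and masses are not known exactly. Their poses are not given: they have to be found in the camera images.
- eyepiece: The eyepiece (loose, 75 to 155 g), round, 72 mm long. Lower 30 mm: bright metal sleeve, 23.5 mm diameter; upper 42 mm: black grip barrel, 34 mm diameter, with a narrow steel band and the eye lens in its end face. Origin: centre of the sleeve's lower end; z along the axis from sleeve to eye lens. At the start the sleeve sits in the leaning tube, held by its weight only.
- eyepiece_grip (a point): Centre of the eyepiece's black barrel, on its axis, 51 mm from the sleeve's end and 21 mm from either end of the barrel: the place to grip. Axes as the eyepiece.
- eyepiece_foot (a point): Centre of the lower end face of the eyepiece's sleeve, on the axis.
- head: Microscope observation head, fixed to the bench: dark base plate 150 (x) x 120 (y) x 12 mm, white prism housing up to 129 mm high and, from its front (-x) side, a bright metal tube leaning 35 degrees from vertical towards the head's -x. Origin: centre of the base plate's underside; z up.
- tube_mouth (a point): Centre of the open upper end of the leaning tube, -63 mm from the head's origin along its x and 161 mm above the bench. Outside diameter 30 mm, inside 25 mm; the last 30 mm are clear of the housing. The eyepiece's barrel rests on it. Axes as the head; the tube's axis rises from here along (-0.574, 0, 0.819) in the head's axes.
- pad: Light pad, fixed to the bench: flat grey box 170 (x) x 130 (y) x 24 mm with a white square window 106 x 106 mm in its top and a push button beside the window, near the -x end. Origin: centre of its underside; z up.
- pad_middle (a point): Middle of the pad's white window, on its surface, 25 mm above the bench, 25 mm along the pad's x from its origin.
- button_top (a point): Centre of the top face of the push button's round grey cap (28 mm diameter), 46 mm above the bench when up, 22 mm above the pad's top; it stands in a black collar 44 mm across and 12 mm high. It is pressed straight down and goes down with the cap.
- button (a joint): Travel of the push button: 0 up, 0.006 m fully down. A spring pushes it back; fully down takes about 4 N.
- objective: Bystander: small steel objective lens standing on the bench, 28 mm diameter, 45 mm high. Origin under its centre.
- dish: Bystander: clear closed dish, 60 mm diameter, 15 mm high. Origin under its centre.
- slidebox: Bystander: grey and white slide box 87 x 102 x 35 mm. Origin under its centre.
- vial: Bystander: small amber bottle with black cap, 34 mm diameter, 60 mm high. Origin under its centre.
Mind the look-alikes: they are no part of the job. Leave any green or yellow look-alike of the eyepiece alone.

How it is judged:
On the way, in this order (a step that is already met when the one before it is completed fails the run):
1. the push button is fully down while the eyepiece still sits in the tube (value of joint button above 0.0052 m and distance between eyepiece_foot and tube_mouth above 0.025 m and distance between eyepiece_grip and tube_mouth below 0.028 m), for 0.05 s.
2. the button has come up again (value of joint button below 0.001 m), for 0.1 s.
3. the eyepiece is drawn clear of the tube and carried by the fingers (distance between eyepiece_grip and tube_mouth above 0.055 m and contact force between the fingers and eyepiece above 1 N and contact force between eyepiece and head below 0.05 N and height (world z) of eyepiece_foot above 0.05 m), for 0.1 s.
At the end, for the whole second after the job is handed in: The fingers hold the eyepiece at rest, upright within 12 degrees with its eye lens on top, its axis within 35 mm of the middle of the pad's window and its lower end 45 to 130 mm above the window, touching neither pad nor microscope head; the button is up and no bystander has moved more than 40 mm (angle between eyepiece's own z axis and vertical below 0.21 rad and horizontal distance between eyepiece_grip and pad_middle below 0.035 m and z of eyepiece_foot in the frame of pad_middle between 0.045 and 0.13 m and contact force between the fingers and eyepiece above 1 N and contact force between eyepiece and pad below 0.05 N and contact force between eyepiece and head below 0.05 N and linear speed of eyepiece below 0.03 m/s and angular speed of eyepiece below 0.3 rad/s and value of joint button below 0.001 m and not (distance of objective from where it was at the start of the episode above 0.04 m) and not (distance of dish from where it was at the start of the episode above 0.04 m) and not (distance of slidebox from where it was at the start of the episode above 0.04 m) and not (distance of vial from where it was at the start of the episode above 0.04 m)); the arm keeps its last pose, push and grip.
It fails at once if a bystander (objective, dish, slide box or bottle) is shifted by more than 40 mm (distance of any of objective, dish, slidebox, vial from where it was at the start of the episode above 0.04 m).
It also fails if it takes over 64 s, if anything falls off the work surface, if the arm or the gripper's body presses on something with over 40 N, if the wrist force passes 120 N, or if a joint passes its speed limit or range.

## Robot

A 7-joint arm with a two-finger parallel gripper is mounted at the origin on the work surface. World frame = base frame: x ahead of the robot, y to its left, z up, the work surface at z = 0. Lengths are in m, angles in rad, forces in N, time in s.
With the tool pointing down it reaches from about 0.4 to 0.9 m from the base axis. Payload 5.5 kg.
Tool frame: the origin (TCP) lies at the very end of the fingers, on their centre line; the grasp point (between the pads) lies 19 mm behind it (ctrl.tcp_to_grasp is the distance from the TCP to the grasp point, in m); z points along the fingers, x is the direction in which the jaws open and shut, and the axes are right-handed (so a half turn about z gives the same grasp; the last joint's range is limited). The gripper opens to 92 mm and grips with 3 to 60 N. Pads are 19 mm wide; open, the fingers measure 130 mm over their backs; the gripper's body (75 mm by 190 mm) begins 47 mm behind the grasp point.
Start: joints at [-1.024, 0.501, -0.427, 1.55, 0.221, 1.138, -0.21], TCP at [0.182, 0.624, 0.227] pointing down, gripper open.
Joint ranges: [-2.88, 2.88], [-0.31, 2.03], [-1.54, 1.56], [0.2, 2.42], [-1.41, 4.55], [0.19, 2.02], [-2.57, 2.57]. Speed limits (rad/s): [2.57, 2.57, 3.14, 3.14, 3.14, 3.14, 3.14].

## Interface

Orientations are given as a unit quaternion [w, x, y, z].
In Python, from rig import ctrl gives the robot as it stands. The module is installed in compiled form; this text tells all that it offers.
- The arm moves only by the shell command python3 -m handwheel 'ROWS' [FORCE]. ROWS is JSON, a list of rows, each a list of 7 numbers: the shift along the world's x, y, z in mm, then the turn, a rotation vector about the world's x, y, z in degrees, then the opening, from 0 (shut) to 1 (fully open). In form: [[tx, ty, tz, rx, ry, rz, fingers], ...]. A call has 1 to 10 rows; each row shifts and turns the pose as measured when the row begins; what a row does not reach is not made up. A row lasts 1/10 s, in which the tool goes at most 50 mm and 8.59 degrees, less where a joint would pass 70% of its speed; a pose out of reach is approached as far as the arm can. A call is refused whole if a number of a shift passes 50 or a number of a turn 8.59, either way. A call with a gripper value outside its range is refused whole. The fingers move at their own pace and stop on an object; FORCE is the grip in N (left out, the last holds). Time passes only in rows, so rows that do not move let the fingers close. It gives the time, the measured TCP pose, the force and the opening at its end, in the units of the state.
- ctrl.get_state(): the state, without advancing time (a new reading comes with each control period).
- ctrl.get_image(name): name is "side" or "top"; returns (picture, depth): 480x640x3 uint8, red, green, blue; 480x640 float32, m along the optical axis (not along the pixel's ray), 0 where there is no reading.
- ctrl.camera_info(name): a dict with "mtx" (3x3 intrinsics, pixels), "origin" and "rotation" of the camera in the world. Camera axes: x right, y down, z forward; pixel columns grow to the right and rows downward; lengths in m; the calibration is good to about 2 mm. A picture is of the moment at which its call begins. camera_info takes no time and is no camera call.
- ctrl.job_done(): hands the job in, once; it reports no verdict.
Trained networks look in the newest picture that a camera, given by its name, has taken for a name from the list of things; names that differ only in an ending like _2 or _b are one class to them, and where a whole thing is asked for, a point or a joint stands for the part that bears it (a point fixed in the world has none). Each returns a list of dicts, best first, with "score" (0 to 1); they miss things now and then, are a little off and sometimes report something else, mostly with a low value. They report only what shows in the picture. A call takes as long as a camera call. They do not tell look-alikes from the thing itself.
- ctrl.search_frame(camera, label): "pixel" ([column, row] in pixels, amid what is visible of it).
- ctrl.regions_of(camera, label): "mask" (480x640 bool, what is visible of it) and "pixel" ([column, row] in pixels, amid what is visible of it).
- ctrl.spot_point(camera, label): "pixel" ([column, row] in pixels: a listed point, or the origin of a listed thing).
The state is a dict: "clock": time; "q": joint angles; "joint_velocities": joint speeds; "joint_efforts": joint torques, N m; "eef_pos": TCP position; "tool_rot": TCP orientation; "contact_force": force on the tool from outside, world axes, zero at the start; "ft_torque": the same for the moment, N m; "width": finger opening in m.
Only numpy, scipy, OpenCV 4.12 (cv2) and the standard library are available. Lean on these libraries where they do the work, as an engineer would, in place of code of your own. Each camera call takes 0.05 s, during which the arm holds its last target.

## Working session

There is one attempt and no reset: what is moved stays moved. The work goes in short steps, Python scripts to look and compute and a shell command to move; the robot and the scene stay as the last step left them, time stands still between calls to the robot, and variables do not carry over. Pictures are saved under pics/ and viewed, and the job is handed in when it is done.

```bash
mkdir -p pics; cat > h.py <<'E'
import numpy as np, cv2
from rig import ctrl
def info(c):
    i=ctrl.camera_info(c); return np.array(i["mtx"]),np.array(i["origin"]),np.array(i["rotation"])
def cloud(c,d):
    K,o,R=info(c); v,u=np.mgrid[:480,:640]
    P=np.stack([(u-K[0,2])/K[0,0]*d,(v-K[1,2])/K[1,1]*d,d],-1)
    return P@R.T+o
def proj(c,p):
    K,o,R=info(c); q=K@(R.T@(np.array(p)-o)); return q[:2]/q[2]
def onplane(c,px,z):
    K,o,R=info(c); r=R@np.linalg.inv(K)@np.array([px[0],px[1],1.]); return o+r*(z-o[2])/r[2]
def save(n,im): cv2.imwrite("pics/"+n,im[:,:,::-1])
E
python3 - <<'E'
from h import *
s=ctrl.get_state(); print(s)
for c in("side","top"):
    im,d=ctrl.get_image(c); save(c+"0.png",im); np.savez("/tmp/%s0.npz"%c,im=im,d=d)
    print(c,info(c))
    for l in("eyepiece","head","pad","objective","dish","slidebox","vial"):
        print(l,[(np.round(r["pixel"]),round(r["score"],2)) for r in ctrl.search_frame(c,l)][:4])
    for l in("eyepiece_grip","tube_mouth","pad_middle","button_top","head","pad"):
        print(l,[(np.round(r["pixel"],1),round(r["score"],2)) for r in ctrl.spot_point(c,l)][:4])
E
```

```text
{'clock': 0.0, 'q': array([-1.02384027,  0.501811  , -0.42679269,  1.55143371,  0.22079977,
        1.13830701, -0.21028811]), 'joint_velocities': array([-7.93291289e-05,  1.94489531e-03,  1.83562482e-04,  4.28074363e-04,
       -7.14291853e-04, -6.01694634e-04,  1.79830704e-03]), 'joint_efforts': array([-1.26666830e-03, -5.66586900e+01, -5.81698626e+00, -2.79104340e+01,
       -6.87204022e-02,  3.07620806e-02,  2.15287082e-04]), 'eef_pos': array([0.18182573, 0.62333   , 0.22570837]), 'tool_rot': array([ 5.47639642e-04,  7.99968810e-01,  6.00040830e-01, -7.78295585e-04]), 'contact_force': array([ 0.50480717,  0.01848717, -0.15497765]), 'ft_torque': array([-0.00279839,  0.05856989,  0.01412625]), 'width': 0.09182467814580118}
side (array([[600.87529465,   0.        , 322.78058757],
       [  0.        , 600.87529465, 234.10330936],
       [  0.        ,   0.        ,   1.        ]]), array([ 0.39235774, -0.52927368,  0.88355519]), array([-0.32192663,  0.92816583, -0.17772408,  0.05732009]))
eyepiece [(array([362., 174.]), 0.76), (array([188., 229.]), 0.72), (array([281., 284.]), 0.71)
[... 960 characters left out ...]
5, -0.02843486]))
eyepiece [(array([233., 268.]), 0.83), (array([238., 322.]), 0.82), (array([188., 259.]), 0.6), (array([230., 165.]), 0.58)]
head [(array([255., 232.]), 0.8)]
pad [(array([413., 253.]), 0.67)]
objective []
dish [(array([330., 322.]), 0.66)]
slidebox [(array([332., 152.]), 0.92)]
vial [(array([381., 159.]), 0.7)]
eyepiece_grip [(array([181.4, 261.2]), 0.95), (array([313.3, 272.1]), 0.83), (array([226.6, 164.2]), 0.7), (array([231. , 265.8]), 0.6)]
tube_mouth [(array([237.8, 266.2]), 0.71)]
pad_middle [(array([407.6, 244.2]), 0.57)]
button_top [(array([238.7, 249.1]), 0.36)]
head [(array([253.2, 237.2]), 0.89)]
pad [(array([412.2, 252.8]), 0.8), (array([381.4, 161.3]), 0.43)]
```

```bash
sed -i 's/np.array(i\["rotation"\])$/Rotation.from_quat(i["rotation"],scalar_first=True).as_matrix()/; s/^import numpy as np, cv2/import numpy as np, cv2\nfrom scipy.spatial.transform import Rotation/' h.py
python3 - <<'E'
from h import *
a=np.load("/tmp/side0.npz");b=np.load("/tmp/top0.npz")
for c,z in(("side",a),("top",b)):
    P=cloud(c,z["d"]); print(c,P[240,320])
    np.save("/tmp/P%s.npy"%c,P)
    cols={"side":[(362,174),(188,229),(281,284),(248,157),(344,395),(316,406),(360,379),(295,205)],"top":[(233,268),(238,322),(188,259),(230,165),(313,272),(413,253),(408,244),(253,237),(238,249)]}[c]
    for p in cols: print(p,np.round(np.median(P[p[1]-1:p[1]+2,p[0]-1:p[0]+2].reshape(-1,3),0),3))
E
```

```text
side [ 0.63090233  0.10910589 -0.0009203 ]
(362, 174) [0.76  0.21  0.028]
(188, 229) [0.408 0.198 0.032]
(281, 284) [0.526 0.021 0.033]
(248, 157) [0.531 0.169 0.195]
(344, 395) [ 0.55  -0.196  0.024]
(316, 406) [ 0.502 -0.204  0.045]
(360, 379) [ 0.583 -0.182  0.027]
(295, 205) [0.595 0.134 0.087]
top [5.93769700e-01 2.09887628e-02 2.45442717e-04]
(233, 268) [0.527 0.177 0.202]
(238, 322) [0.416 0.205 0.031]
(188, 259) [0.557 0.315 0.03 ]
(230, 165) [0.767 0.219 0.032]
(313, 272) [0.52  0.038 0.032]
(413, 253) [ 0.556 -0.184  0.026]
(408, 244) [ 0.576 -0.174  0.025]
(253, 237) [0.594 0.156 0.105]
(238, 249) [0.566 0.178 0.152]
```

View pics/side0.png

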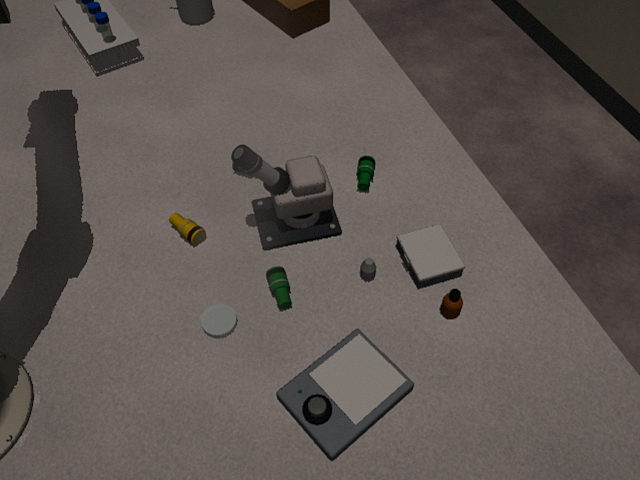

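View pics/top0.png

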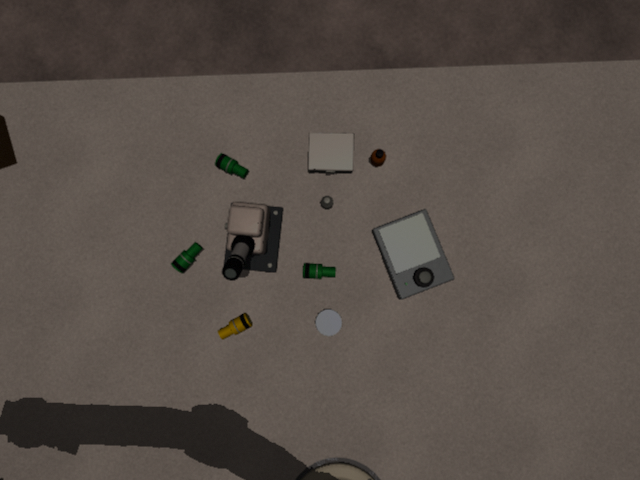

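```bash
python3 - <<'E'
from h import *
a=np.load("/tmp/side0.npz");b=np.load("/tmp/top0.npz")
A=cv2.resize(a["im"][130:230,210:350],None,fx=5,fy=5,interpolation=3)[:, :]
B=cv2.resize(b["im"][190:300,210:300],None,fx=4.5,fy=4.5,interpolation=3)
A=cv2.resize(A,(420,300)) ; B=cv2.resize(B,(360,440))
C=np.zeros((440,780,3),np.uint8);C[:300,:420]=A;C[:,420:]=B
save("crop0.png",np.clip(C.astype(float)*2,0,255).astype(np.uint8))
# pad: top-face points
for c in("side","top"):
    P=np.load("/tmp/P%s.npy"%c); im=dict(side=a,top=b)[c]["im"].astype(int)
    reg=(P[...,0]>.43)&(P[...,0]<.72)&(P[...,1]>-.32)&(P[...,1]<-.08)
    h=reg&(P[...,2]>.017)&(P[...,2]<.031); p=P[h]
    r=cv2.minAreaRect((p[:,:2]*1000).astype(np.float32)); print(c,"pad rect",r,np.median(p[:,2]))
    w=h&(im.sum(2)>270); r=cv2.minAreaRect((P[w][:,:2]*1000).astype(np.float32)); print("win",w.sum(),r,np.mean(P[w],0),np.median(P[w][:,2]))
    k=reg&(P[...,2]>.041)&(P[...,2]<.055);print("btn",k.sum(),P[k].mean(0),np.median(P[k],0), cv2.minAreaRect((P[k][:,:2]*1000).astype(np.float32)))
    # head base
    g=(P[...,0]>.48)&(P[...,0]<.72)&(P[...,1]>.06)&(P[...,1]<.26)
    k=g&(P[...,2]>.007)&(P[...,2]<.017); print("base",cv2.minAreaRect((P[k][:,:2]*1000).astype(np.float32)))
    k=g&(P[...,2]>.162); q=P[k]; print("eyep",k.sum(),q.mean(0),q.min(0),q.max(0))
    k=g&(P[...,2]>.08)&(P[...,2]<.135); q=P[k]; print("housing",cv2.minAreaRect((q[:,:2]*1000).astype(np.float32)))
E
```

```text
side pad rect ((556.150390625, -186.21226501464844), (170.84320068359375, 131.0264892578125), 19.04841423034668) 0.024302681850829955
win 4473 ((580.5069580078125, -176.29196166992188), (107.85543823242188, 107.94905090332031), 19.254024505615234) [ 0.57976186 -0.1786016   0.02487298] 0.024832278507096905
btn 278 [ 0.50277158 -0.20532681  0.04546218] [ 0.50269181 -0.2051903   0.04555828] ((503.15802001953125, -204.90631103515625), (27.10622787475586, 26.51738166809082), 87.29673767089844)
base ((605.2787475585938, 171.16729736328125), (122.05426025390625, 150.53529357910156), 82.48871612548828)
eyep 621 [0.53033899 0.17434331 0.18614114] [0.50611894 0.16148165 0.16200077] [0.5604159  0.20052956 0.20660614]
housing ((607.4569091796875, 167.90492248535156), (76.38982391357422, 123.97235870361328), 83.63874816894531)
top pad rect ((554.5524291992188, -186.2498016357422), (170.24069213867188, 130.74900817871094), 19.244293212890625) 0.024319501927068776
win 2252 ((579.2572021484375, -177.50994873046875), (106.85874938964844, 106.06983947753906), 19.34116554260254) [ 0.5788879  -0.17732873  0.02479921] 0.0248312048794479
btn 132 [ 0.50197562 -0.20434912  0.0451602 ] [ 0.50197299 -0.20449481  0.04501483] ((502.4272766113281, -204.30845642089844), (28.90349769592285, 26.30683708190918), 29.336265563964844)
base ((604.1509399414062, 171.64529418945312), (120.38114166259766, 150.2412872314453), 82.39925384521484)
eyep 451 [0.52985423 0.17916139 0.18944811] [0.50502141 0.16362178 0.16232401] [0.55912471 0.19940219 0.20508349]
housing ((611.2412719726562, 176.6336212158203), (89.58403778076172, 114.75138092041016), 83.05076599121094)
```

View pics/crop0.png

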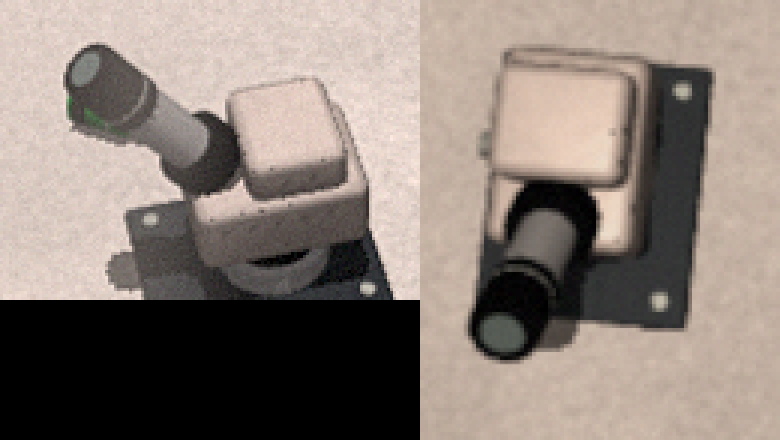

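Candidates in the side picture are the lying green ones at (366,172) and (279,287), the lying yellow one at (187,229), and the black one in the leaning tube at (247,160). A third green one shows at top (187,257), and its edge peeks out behind the tube in the side crop. The crop confirms that the black one, with its lens in the tube end, is the eyepiece. Sizes and heights also agree: the pad measures 170x131 mm with its top at 24 mm, the button top is at 45 mm, and the base is 150x120 mm.

First I'll go to the button with the fingers shut.

```bash
python3 -m handwheel '[[15,-35,30,0,0,0,0],[15,-35,30,0,0,0,0],[15,-35,20,0,0,0,0],[20,-44,0,0,0,0,0],[20,-44,0,0,0,0,0],[20,-44,0,0,0,0,0],[20,-44,0,0,0,0,0],[20,-44,0,0,0,0,0],[20,-44,0,0,0,0,0],[20,-44,0,0,0,0,0]]' 20; python3 -c "
from h import *
print(np.round(ctrl.get_state()['q'],2))"
```

```text
clock: 2.4
eef_pos: [0.365, 0.2018, 0.3077]
tool_rot: [-0.001, 0.796, 0.605, 0.001]
contact_force: [1.8, 0.1, -0.4]
width: 0.0162
[-0.39 -0.03 -0.17  2.   -0.01  1.18  0.74]
```

```bash
python3 -m handwheel '[[16,-45,0,0,0,0,0],[16,-45,0,0,0,0,0],[16,-45,0,0,0,0,0],[16,-45,0,0,0,0,0],[16,-45,-5,0,0,0,0],[16,-45,-5,0,0,0,0],[16,-45,-5,0,0,0,0],[16,-45,-5,0,0,0,0],[14,-40,-5,0,0,0,0],[0,0,0,0,0,0,0]]'; python3 -c "
from h import *
print(np.round(ctrl.get_state()['q'],2))"
```

```text
clock: 3.4
eef_pos: [0.5116, -0.2226, 0.2864]
tool_rot: [0.004, 0.798, 0.603, 0.005]
contact_force: [-0.7, 0.6, -0.4]
width: 0.0003
[ 0.11  0.25  0.3   1.75 -0.09  1.15  1.74]
```

```bash
python3 -m handwheel '[[-9,17,-30,0,0,0,0],[0,0,-45,0,0,0,0],[0,0,-45,0,0,0,0],[0,0,-40,0,0,0,0],[0,0,-30,0,0,0,0],[0,0,-20,0,0,0,0],[0,0,0,0,0,0,0],[0,0,0,0,0,0,0]]'
```

```text
clock: 4.2
eef_pos: [0.5036, -0.2022, 0.0724]
tool_rot: [0.005, 0.798, 0.603, 0.008]
contact_force: [0.5, -0.7, -0.1]
width: 0.0002
```

```bash
python3 -m handwheel '[[-1,-2,-15,0,0,0,0],[0,0,-5,0,0,0,0],[0,0,-3,0,0,0,0],[0,0,0,0,0,0,0]]'; python3 - <<'E'
from h import *
im,d=ctrl.get_image("side");save("s1.png",cv2.resize(im[330:480,240:440],(800,600)))
E
```

```text
clock: 4.6
eef_pos: [0.5057, -0.2048, 0.0516]
tool_rot: [0.008, 0.798, 0.603, 0.011]
contact_force: [-0.8, 0.9, -0.6]
width: 0.0004
```

View pics/s1.png

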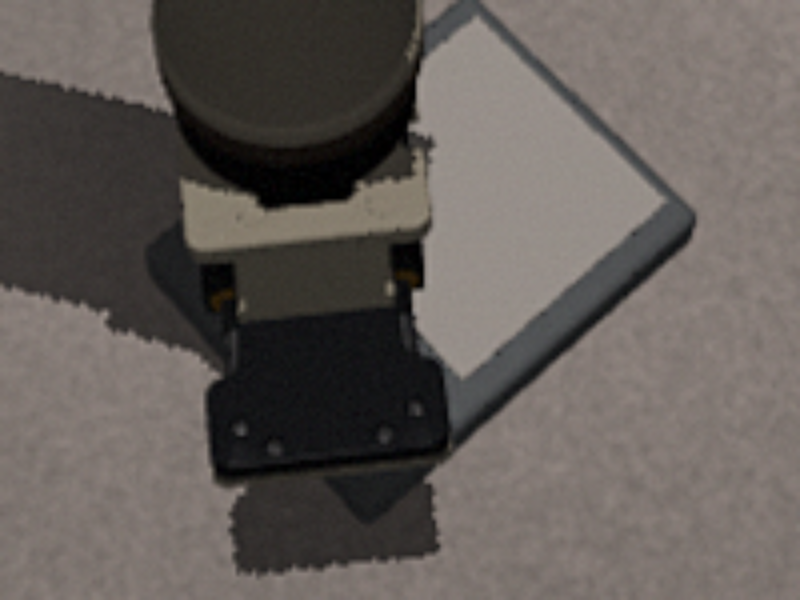

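The gripper hides the button in this picture, so I'll rely on position and force, pressing slowly.

```bash
python3 -m handwheel '[[-3,0,-4,0,0,0,0],[0,0,-4,0,0,0,0],[0,0,-3,0,0,0,0],[0,0,-2,0,0,0,0]]'; python3 -m handwheel '[[0,0,-2,0,0,0,0],[0,0,-1,0,0,0,0]]'
```

```text
clock: 5.05
eef_pos: [0.5037, -0.2054, 0.0399]
tool_rot: [0.009, 0.798, 0.603, 0.012]
contact_force: [-6.0, 1.8, 21.9]
width: 0.0006
clock: 5.25
eef_pos: [0.5037, -0.2054, 0.0402]
tool_rot: [0.009, 0.798, 0.603, 0.012]
contact_force: [-4.5, 2.3, 12.7]
width: 0.0004
```

The button has bottomed out: z is 0.040 with 13–22 N. Now release it.

```bash
python3 -m handwheel '[[0,0,10,0,0,0,0],[0,0,15,0,0,0,0],[0,0,45,0,0,0,0],[0,0,45,0,0,0,0],[0,0,45,0,0,0,0],[0,0,45,0,0,0,1],[0,40,25,0,0,0,1],[0,48,0,0,0,0,1],[0,48,0,0,0,0,1],[0,0,0,0,0,0,1]]'; python3 - <<'E'
from h import *
im,d=ctrl.get_image("side");save("s2.png",im); P=cloud("side",d)
k=(P[...,0]>.48)&(P[...,0]<.53)&(P[...,1]>-.23)&(P[...,1]<-.18)&(P[...,2]>.038)&(P[...,2]<.055);print(k.sum(),np.median(P[k],0))
E
```

```text
clock: 6.25
eef_pos: [0.5023, -0.0668, 0.2823]
tool_rot: [0.011, 0.8, 0.6, 0.015]
contact_force: [0.4, -1.2, 0.2]
width: 0.0357
313 [ 0.50312844 -0.20632375  0.04517653]
```

View pics/s2.png

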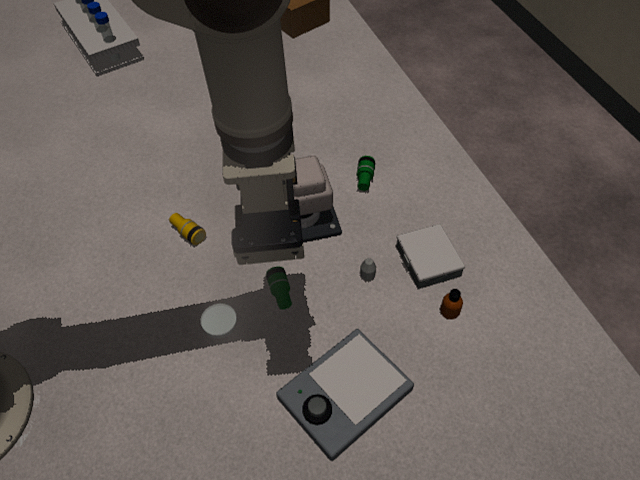

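The button is back up: its top reads 0.045 and it shows clear at (317,408). Next is the tilted approach along the tube axis.

```bash
cat >> h.py <<'E'
M=np.array([.5423,.1797,.161]); hx=np.array([.9912,-.1323,0]); hy=np.array([.1323,.9912,0]); AX=-.5736*hx+.8192*np.array([0,0,1])
RG=np.stack([hy,np.cross(-AX,hy),-AX],1)
def need(p,R):
    s=ctrl.get_state(); Rc=Rotation.from_quat(s["tool_rot"],scalar_first=True).as_matrix()
    rv=np.degrees(Rotation.from_matrix(R@Rc.T).as_rotvec())
    print("t",round(s["clock"],2),"shift mm",np.round((np.array(p)-s["eef_pos"])*1000,1),"turn",np.round(rv,2),"q",np.round(s["q"],2),"w",round(s["width"],4))
    return s,Rc
E
python3 -c "
from h import *
need(M+.1*AX,RG)"
```

```text
t 6.3 shift mm [-16.7 257.7 -39.4] turn [ -7.33 -32.2    8.44] q [-0.1   0.13  0.21  1.89 -0.03  1.09  1.4 ] w 0.0397
```

```bash
python3 -m handwheel '[[-3,25,4,-0.9,-4,1,1],[-3,30,2,-0.9,-4,1,1],[-3,30,0,-0.9,-4,1,1],[-3,30,0,-0.9,-4,1,1],[-3,30,0,-0.9,-4,1,1],[-3,30,0,-0.9,-4,1,1],[-3,30,0,-0.9,-4,1,1],[0,30,0,-0.9,-4,1,1],[0,0,0,0,0,0,1]]'; python3 -c "
from h import *
need(M+.1*AX,RG)"
```

```text
clock: 7.2
eef_pos: [0.483, 0.1598, 0.2895]
tool_rot: [0.232, 0.721, 0.619, 0.206]
contact_force: [0.1, -0.2, -0.4]
width: 0.0917
t 7.2 shift mm [  2.4  27.5 -46.6] turn [-0.41  1.24  0.91] q [-0.37 -0.11 -0.3   2.28  0.73  0.64  0.22] w 0.0917
```

```bash
python3 -m handwheel '[[1,14,-16,-0.2,0.6,0.4,1],[1,14,-16,-0.2,0.6,0.4,1],[0,0,-15,0,0,0,1],[0,0,0,0,0,0,1],[0,0,0,0,0,0,1]]'; python3 - <<'E'
from h import *
need(M+.1*AX,RG)
for c in("side","top"):
    im,d=ctrl.get_image(c);save(c+"3.png",im[60:300,130:450] if c=="side" else im[140:380,100:420])
E
cd pics; python3 -c "
import cv2,numpy as np
a=cv2.imread('side3.png');b=cv2.imread('top3.png');cv2.imwrite('c3.png',np.clip(cv2.resize(np.vstack([a,b]).astype(float),None,fx=1.25,fy=1.25)*1.6,0,255))"
```

```text
clock: 7.7
eef_pos: [0.488, 0.181, 0.2413]
tool_rot: [0.228, 0.721, 0.625, 0.194]
contact_force: [0.0, -0.3, 0.1]
width: 0.0918
t 7.7 shift mm [-2.6  6.3  1.6] turn [ 0.28 -0.17  0.64] q [-0.38  0.01 -0.34  2.29  0.88  0.61  0.03] w 0.0918[ WARN:0@0.047] global loadsave.cpp:1063 imwrite_ Unsupported depth image for selected encoder is fallbacked to CV_8U.
```

View pics/c3.png

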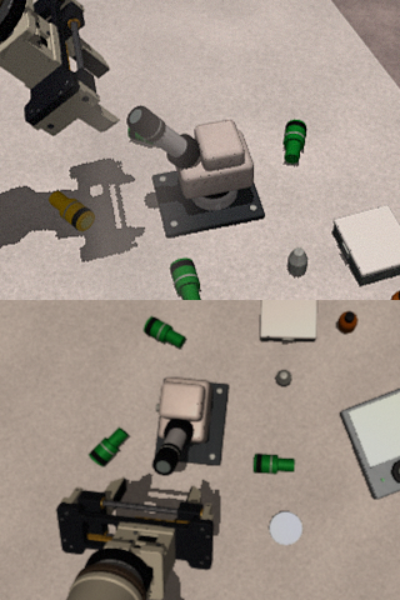

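The top view shows the tilted open gripper, with the eyepiece end at (168,462) between the jaws and in line with them. Advance.

```bash
python3 -m handwheel '[[0,5,-4,0.3,-0.2,0.6,1],[10,0,-14,0,0,0,1],[10,0,-14,0,0,0,1],[10,-1,-14,0,0,0,1],[7,-1,-10,0,0,0,1],[0,0,0,0,0,0,1]]'; python3 -c "
from h import *
need(M+.004*AX,RG)"
```

```text
clock: 8.4
eef_pos: [0.5289, 0.1855, 0.1887]
tool_rot: [0.227, 0.717, 0.626, 0.204]
contact_force: [-0.7, -1.0, -0.0]
width: 0.0918
t 8.4 shift mm [ 11.1  -5.5 -24.4] turn [-0.4   0.61 -0.02] q [-0.38  0.17 -0.29  2.28  1.16  0.52 -0.21] w 0.0918
```

```bash
python3 -m handwheel '[[6,-4,-10,-0.4,0.6,0,1],[6,-2,-9,0,0,0,1],[2,0,-5,0,0,0,1],[0,0,0,0,0,0,1]]'; python3 -c "
from h import *
need(M+.004*AX,RG)"
```

```text
clock: 8.8
eef_pos: [0.5444, 0.1797, 0.1653]
tool_rot: [0.226, 0.717, 0.628, 0.199]
contact_force: [0.6, 0.5, -0.4]
width: 0.0922
t 8.8 shift mm [-4.4  0.3 -1. ] turn [-0.03  0.1  -0.08] q [-0.38  0.23 -0.26  2.27  1.25  0.49 -0.28] w 0.0922
```

```bash
python3 -m handwheel '[[-4,0,-1,0,0,0,1],[0,0,0,0,0,0,1]]'; python3 -c "
from h import *
need(M+.004*AX,RG)
im,d=ctrl.get_image('top');save('t4.png',np.clip(cv2.resize(im[180:320,150:320],(680,560)).astype(float)*1.8,0,255).astype(np.uint8))"
```

```text
clock: 9.0
eef_pos: [0.54, 0.18, 0.1646]
tool_rot: [0.226, 0.717, 0.628, 0.199]
contact_force: [0.2, -0.7, 0.5]
width: 0.092
t 9.0 shift mm [ 0.  -0.  -0.4] turn [-0.05  0.11 -0.09] q [-0.38  0.23 -0.26  2.28  1.26  0.49 -0.29] w 0.092
```

View pics/t4.png

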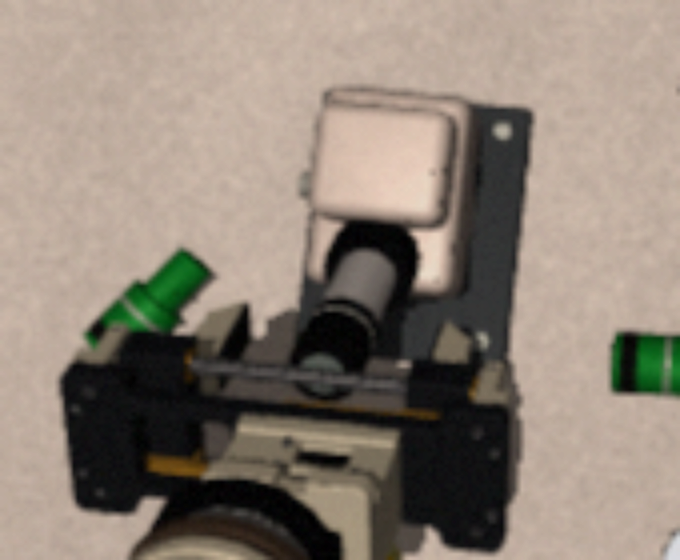

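The barrel at (338,345) lies midway between the finger tips at (228,340) and (455,350), so I'll close.

```bash
python3 -m handwheel '[[0,0,0,0,0,0,0],[0,0,0,0,0,0,0],[0,0,0,0,0,0,0],[0,0,0,0,0,0,0],[0,0,0,0,0,0,0],[0,0,0,0,0,0,0],[0,0,0,0,0,0,0],[0,0,0,0,0,0,0],[0,0,0,0,0,0,0],[0,0,0,0,0,0,0]]' 30;  python3 -c "
from h import *
need(M+.004*AX,RG)"
```

```text
clock: 10.05
eef_pos: [0.5407, 0.1814, 0.1663]
tool_rot: [0.226, 0.716, 0.629, 0.201]
contact_force: [-0.2, 0.1, 0.0]
width: 0.0334
t 10.05 shift mm [-0.6 -1.4 -2.1] turn [-0.15  0.25 -0.19] q [-0.38  0.23 -0.27  2.27  1.26  0.49 -0.29] w 0.0334
```

The width is 33.4 mm, which fits the 34 mm barrel. Draw it out along the axis.

```bash
python3 -m handwheel '[[-3,0,4,0,0,0,0],[-6,1,8,0,0,0,0],[-6,1,8,0,0,0,0],[-6,1,8,0,0,0,0]]';  python3 -c "
from h import *
need(M+.033*AX,RG);print(ctrl.get_state()['contact_force'])"
```

```text
clock: 10.45
eef_pos: [0.5197, 0.1839, 0.1951]
tool_rot: [0.227, 0.717, 0.628, 0.2]
contact_force: [-0.6, -0.4, -1.0]
width: 0.0336
t 10.45 shift mm [ 3.8 -1.7 -7.1] turn [-0.1   0.21 -0.13] q [-0.38  0.14 -0.3   2.29  1.11  0.53 -0.17] w 0.0336
[-0.56773333 -0.40545107 -0.95659449]
```

```bash
python3 -m handwheel '[[-7,1,10,0,0,0,0],[-8,1,12,0,0,0,0],[-8,1,12,0,0,0,0],[-8,1,12,0,0,0,0],[0,0,20,0,0,0,0],[0,0,0,0,0,0,0],[0,0,0,0,0,0,0]]';  python3 - <<'E'
from h import *
need(M+.09*AX,RG);print(ctrl.get_state()['contact_force'])
im,d=ctrl.get_image("side");save("s5.png",np.clip(cv2.resize(im[70:250,150:390],(800,600)).astype(float)*1.8,0,255).astype(np.uint8))
E
```

```text
clock: 11.15
eef_pos: [0.4823, 0.1854, 0.2619]
tool_rot: [0.226, 0.718, 0.629, 0.197]
contact_force: [-0.5, -0.4, -1.8]
width: 0.0334
t 11.15 shift mm [  8.8   1.1 -27.1] turn [ 0.07 -0.11 -0.03] q [-0.38 -0.03 -0.35  2.27  0.8   0.63  0.12] w 0.0334
[-0.4620828  -0.4062558  -1.79667021]
```

View pics/s5.png

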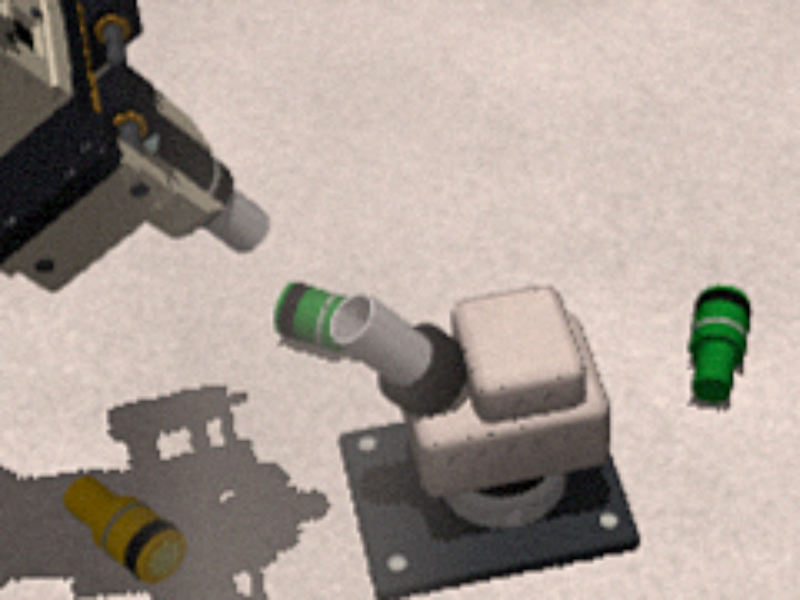

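The eyepiece is clear of the tube: the sleeve end shows at (245,225) in the crop and the tube mouth is empty at (352,318). Now carry it to the pad while turning it upright.

```bash
python3 -m handwheel '[[-2,-20,30,0,0,0,0],[0,-35,12,0.5,4,0,0],[0,-40,0,0.5,4,0,0],[5,-40,0,0.5,4,0,0],[8,-40,0,0.5,4,0,0],[12,-40,0,0.5,4,0,0],[12,-40,0,0.5,4,0,0],[12,-35,0,0.5,4,0,0],[12,-30,0,0.5,4,0,0],[10,-10,0,0.5,3,0,0]]';  python3 - <<'E'
from h import *
RD=Rotation.from_rotvec(np.radians(35)*hy).as_matrix()@RG
need([.579,-.178,.141],RD);print(RD[:,2])
E
```

```text
clock: 12.2
eef_pos: [0.5444, -0.1438, 0.2913]
tool_rot: [-0.002, 0.749, 0.662, -0.009]
contact_force: [-0.4, -0.7, -2.3]
width: 0.0333
t 12.2 shift mm [  34.6  -34.2 -150.3] turn [ 0.53 -0.88 -0.52] q [-0.06  0.27  0.32  1.71 -0.08  1.19  1.73] w 0.0333
[-6.78505197e-06  9.05631937e-07 -1.00004963e+00]
```

```bash
python3 -m handwheel '[[17,-17,-15,0.3,-0.5,0,0],[15,-15,-25,0.3,-0.4,0,0],[0,0,-30,0,0,0,0],[0,0,-30,0,0,0,0],[0,0,-25,0,0,0,0],[0,0,-15,0,0,0,0],[0,0,0,0,0,0,0],[0,0,0,0,0,0,0]]';  python3 - <<'E'
from h import *
RD=Rotation.from_rotvec(np.radians(35)*hy).as_matrix()@RG
need([.579,-.178,.141],RD)
E
```

```text
clock: 13.0
eef_pos: [0.5723, -0.1844, 0.1317]
tool_rot: [-0.005, 0.753, 0.658, -0.012]
contact_force: [0.7, 0.5, -0.9]
width: 0.0341
t 13.0 shift mm [6.7 6.4 9.3] turn [ 0.46 -1.46  0.03] q [ 0.03  0.51  0.3   1.76 -0.17  0.92  1.84] w 0.0341
```

```bash
python3 -m handwheel '[[7,6,9,0.5,-1.5,0,0],[0,0,0,0,0,0,0],[0,0,0,0,0,0,0],[0,0,0,0,0,0,0]]';  python3 - <<'E'
from h import *
RD=Rotation.from_rotvec(np.radians(35)*hy).as_matrix()@RG
need([.579,-.178,.141],RD)
out=[]
for c in("side","top"):
    im,d=ctrl.get_image(c);P=cloud(c,d)
    save(c+"6.png",im)
    for l in("eyepiece","eyepiece_foot","eyepiece_grip"):
        print(c,l,[(np.round(r["pixel"],1),round(r["score"],2)) for r in ctrl.spot_point(c,l)][:5])
    k=(P[...,0]>.53)&(P[...,0]<.63)&(P[...,1]>-.23)&(P[...,1]<-.13)&(P[...,2]>.05)&(P[...,2]<.15);q=P[k]
    print(c,"cloud",k.sum(),q.min(0) if len(q) else 0)
    for a in np.arange(.07,.14,.01):
        w=q[(q[:,2]>=a)&(q[:,2]<a+.01)]; print(round(a,2),len(w),np.round(w.mean(0),3) if len(w) else "", np.round(np.ptp(w,axis=0),3) if len(w) else "")
    print(proj(c,[.579,-.178,.105]),proj(c,[.579,-.178,.025]))
im=cv2.imread("pics/side6.png")[280:460,230:470]; cv2.imwrite("pics/s6c.png",np.clip(cv2.resize(im,(800,600)).astype(float)*1.6,0,255).astype(np.uint8))
E
```

```text
clock: 13.4
eef_pos: [0.5819, -0.1783, 0.1447]
tool_rot: [0.003, 0.753, 0.659, 0.003]
contact_force: [0.1, -0.4, -1.7]
width: 0.0332
t 13.4 shift mm [-2.9  0.3 -3.7] turn [-0.    0.44  0.02] q [ 0.03  0.49  0.3   1.76 -0.18  0.91  1.84] w 0.0332
side eyepiece [(array([172.5, 215.8]), 0.63), (array([287.5, 304.4]), 0.6)]
side eyepiece_foot [(array([174.4, 214.2]), 0.66), (array([287.9, 306.5]), 0.63)]
side eyepiece_grip [(array([276.9, 283.1]), 0.66), (array([188.9, 229.4]), 0.62), (array([243.5, 164.4]), 0.51), (array([426.7, 259.6]), 0.18)]
side cloud 0 0
0.07 0  
0.08 0  
0.09 0  
0.1 0  
0.11 0  
0.12 0  
0.13 0  
0.14 0  
[358.59058953 353.54725251] [356.55943743 377.69905115]
top eyepiece [(array([218.6, 332.2]), 0.97), (array([198.6, 245.2]), 0.82), (array([335.4, 269.1]), 0.64), (array([325. , 207.3]), 0.46)]
top eyepiece_foot [(array([197.5, 242.8]), 0.84), (array([222.3, 337.6]), 0.79), (array([336.8, 272.4]), 0.62)]
top eyepiece_grip [(array([225.8, 162.2]), 0.93), (array([313. , 271.5]), 0.76), (array([182.1, 260.5]), 0.73), (array([238. , 321.1]), 0.62)]
top cloud 0 0
0.07 0  
0.08 0  
0.09 0  
0.1 0  
0.11 0  
0.12 0  
0.13 0  
0.14 0  
[416.03703125 239.17530527] [409.32682836 242.80182442]
```

View pics/s6c.png

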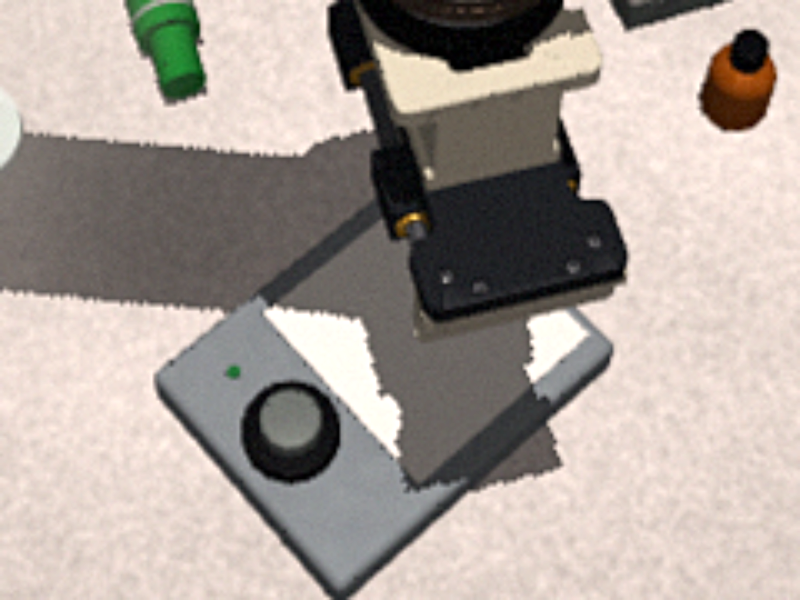

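The gripper hides the eyepiece here; the button is up at (292,415). I'll turn the tool about the vertical so that the side camera sees between the fingers.

```bash
python3 -m handwheel '[[-1,0,0,0,0,-8,0],[0,0,0,0,0,-8,0],[0,0,0,0,0,-8,0],[0,0,0,0,0,-8,0],[0,0,0,0,0,-8,0],[0,0,0,0,0,-8,0],[0,0,0,0,0,-8,0],[0,0,0,0,0,-8,0],[0,0,0,0,0,-8,0],[0,0,0,0,0,-4,0]]';  python3 - <<'E'
from h import *
RD=Rotation.from_rotvec(np.radians(35)*hy).as_matrix()@RG
s,Rc=need([.579,-.178,.141],RD);print(Rc)
for c in("side",):
    im,d=ctrl.get_image(c);P=cloud(c,d);np.save("/tmp/P7.npy",P);np.save("/tmp/i7.npy",im)
    save("s7.png",np.clip(cv2.resize(im[260:440,240:480],(800,600)).astype(float)*1.6,0,255).astype(np.uint8))
    print([(np.round(r["pixel"],1),round(r["score"],2)) for r in ctrl.spot_point(c,"eyepiece_foot")][:5])
    k=(P[...,0]>.53)&(P[...,0]<.63)&(P[...,1]>-.24)&(P[...,1]<-.13)&(P[...,2]>.07)&(P[...,2]<.19);q=P[k]
    for a in np.arange(.07,.19,.01):
        w=q[(q[:,2]>=a)&(q[:,2]<a+.01)]; print(round(a,2),len(w),np.round(w.mean(0),3) if len(w) else "", np.round(np.ptp(w,axis=0),3) if len(w) else "")
E
```

```text
clock: 14.8
eef_pos: [0.5792, -0.1779, 0.1419]
tool_rot: [0.002, 1.0, 0.028, 0.0]
contact_force: [0.2, -0.6, -1.5]
width: 0.0332
t 14.8 shift mm [-0.2 -0.1 -0.9] turn [ 0.15  0.13 79.14] q [-0.21  0.55  0.62  1.77 -0.38  0.94  0.63] w 0.0332
[[ 9.98383087e-01  5.68435968e-02  1.28930794e-04]
 [ 5.68437158e-02 -9.98377821e-01 -3.24313910e-03]
 [-5.56300455e-05  3.24522413e-03 -9.99994733e-01]]
[(array([173.7, 214.3]), 0.92), (array([358.9, 351.7]), 0.91), (array([287.4, 304.8]), 0.68)]
0.07 0  
0.08 0  
0.09 0  
0.1 17 [ 0.575 -0.185  0.109] [0.022 0.013 0.005]
0.11 44 [ 0.576 -0.186  0.115] [0.021 0.011 0.01 ]
0.12 34 [ 0.574 -0.186  0.124] [0.017 0.009 0.009]
0.13 13 [ 0.576 -0.191  0.139] [0.026 0.008 0.003]
0.14 96 [ 0.58  -0.19   0.146] [0.053 0.012 0.01 ]
0.15 125 [ 0.582 -0.19   0.155] [0.066 0.013 0.01 ]
0.16 86 [ 0.593 -0.19   0.165] [0.043 0.01  0.01 ]
0.17 148 [ 0.588 -0.184  0.176] [0.038 0.023 0.01 ]
0.18 28 [ 0.591 -0.18   0.184] [0.024 0.021 0.009]
```

View pics/s7.png

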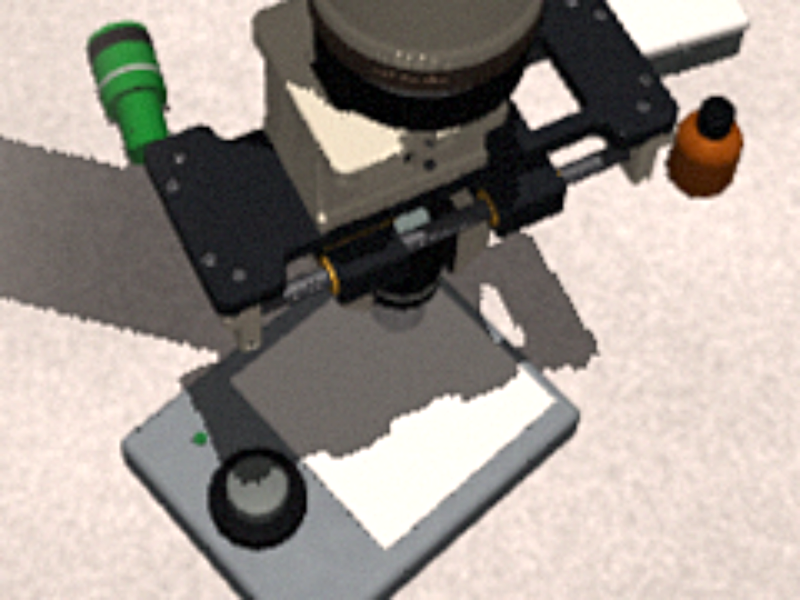

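The eyepiece hangs upright between the fingers: lens at (412,220), steel band at (405,295), sleeve end at about (398,320) in the crop. The network's foot pixel (358.9,351.7) lies 2 px from the planned foot projection (358.6,353.5). Settle, then hand in.

```bash
python3 -m handwheel '[[0,0,0,0,0,0,0],[0,0,0,0,0,0,0],[0,0,0,0,0,0,0],[0,0,0,0,0,0,0],[0,0,0,0,0,0,0]]'; python3 - <<'E'
from h import *
s=ctrl.get_state();print(abs(s["joint_velocities"]).max(),s["contact_force"],s["width"],s["eef_pos"])
im,d=ctrl.get_image("side")
for l in("objective","dish","slidebox","vial"): print(l,[(np.round(r["pixel"]),round(r["score"],2)) for r in ctrl.search_frame("side",l)][:2])
P=cloud("side",d);k=(P[...,0]>.48)&(P[...,0]<.53)&(P[...,1]>-.23)&(P[...,1]<-.18)&(P[...,2]>.038)&(P[...,2]<.055);print("btn",np.median(P[k],0))
print(ctrl.job_done())
E
```

```text
clock: 15.4
eef_pos: [0.5791, -0.1778, 0.1418]
tool_rot: [0.002, 0.999, 0.034, -0.0]
contact_force: [-0.9, 0.3, -1.2]
width: 0.0336
0.005194981696341582 [-0.90160688  0.25284451 -1.23490144] 0.03356012329509309 [ 0.57906838 -0.17783249  0.14175561]
objective [(array([218., 320.]), 0.49)]
dish [(array([220., 319.]), 0.74)]
slidebox [(array([435., 251.]), 0.67)]
vial [(array([449., 306.]), 0.98)]
btn [ 0.5026716  -0.20641339  0.04521504]
the job is handed in; nothing more can be done
None
```

I pressed the button, drew the eyepiece out of the tube and am holding it upright over the pad. I handed the job in at about 15 s, and no verdict was reported.

- **Button:** I pressed it to its stop (TCP at z = 40 mm, 13–22 N) and let it up. Its top read 45 mm in the last picture, so it is up.
- **Eyepiece:** I gripped the black barrel along the tube axis with 30 N, drew it clear and turned it upright, eye lens on top.
- **Position at the end:** The tool is within 1 mm of the pad middle I measured. The sleeve's lower end is about 8 cm above the window, from the tool pose and the network's foot pixel, which lay within 2 px of the planned point. Finger opening is 33.6 mm, fitting the 34 mm barrel, and the arm was at rest.
- **Bystanders:** The dish, slide box and bottle were found where they stood.
- **Failed check:** In the last picture the network did not find the objective; its only answer, at low score, was the dish. The arm was hiding part of that view. The objective stood unmoved in the pictures taken after the button press and before the grasp, and the carry passed well above the bench.

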